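Ballast on the bag-pole foot

ROBOT

A 7-joint arm with a two-finger parallel gripper is mounted at the origin on the work surface. World frame = base frame: x ahead of the robot, y to its left, z up, the work surface at z = 0. Lengths are in m, angles in rad, forces in N, time in s.
With the tool pointing down it reaches from about 0.425 to 0.875 m from the base axis. Payload 4.7 kg.
Tool frame: the origin (TCP) lies on the centre line of the jaws, within the pads' length; the fingertips stand 14 mm ahead of it and the grasp point (between the pads) lies 5 mm behind it; z points along the fingers, x is the direction in which the jaws open and shut, and the axes are right-handed (so a half turn about z gives the same grasp; the last joint's range is limited). The gripper opens to 87 mm and grips with 3 to 60 N. Pads are 19 mm wide; open, the fingers measure 117 mm over their backs; the gripper's body (75 mm by 190 mm) begins 51 mm behind the grasp point.
Start: joints at [-1.21, 0.321, -0.07, 1.45, 0.023, 1.371, -0.057], TCP at [0.221, 0.611, 0.237] pointing down, gripper open.
Joint ranges: [-2.86, 2.86], [-0.3, 2.09], [-1.38, 1.24], [0.06, 2.45], [-1.56, 4.7], [0.09, 2.05], [-2.69, 2.69]. Speed limits (rad/s): [2.57, 2.57, 3.14, 3.14, 3.14, 3.14, 3.14].

INTERFACE

Orientations are given as a rotation vector (axis times angle).
In Python, from bench import ctrl gives the robot as it stands.
- The arm moves only by the tool drive_tool, never from a script. Its argument "rows" is a list that holds one entry, the list of rows, each a list of 5 numbers: the shift along the tool's x, y, z scaled (see below), then the turn about the tool's z scaled (see below), then the closure in counts, from 0 (fully open) to 255 (shut). In form: [[[dx, dy, dz, spin, jaw], ...]]. A call has 1 to 20 rows; each row is the pose to reach, as a shift and turn from the pose commanded when the call began, along the tool's axes at that moment, turning the shorter way round; what a row does not reach only later rows make up. The controller multiplies each number of a shift by 300 mm and each number of a turn by pi rad. A row lasts 1/8 s, in which the tool goes at most 62.5 mm and 10.7 degrees, less where a joint would pass 70% of its speed; a pose out of reach is approached as far as the arm can. A call with a number of a shift or a turn outside -1 to 1 is refused whole. A call with a gripper value outside its range is refused whole. The fingers move at their own pace and stop on an object; "grip_force" is the grip in N (left out, the last holds). Time passes only in rows, so rows that repeat a pose let the fingers close. It gives the time, the measured TCP pose, the force and the opening at its end, in the units of the state.
- ctrl.get_state(): the state, without advancing time (a new reading comes with each control period).
- ctrl.get_image(name): name is "scene" or "top" or "wrist"; returns a dict with "img" (384x512x3 uint8, blue, green, red), "camera_matrix" (3x3 intrinsics, pixels), "k1" (the pictures are not rectified: a ray, as slopes to the right and down, at radius r is drawn at 1 + k1 r^2 times it, then the intrinsics apply), "R" (3x3) and "t" (3): a world point X has camera coordinates R X + t. Camera axes: x right, y down, z forward; pixel columns grow to the right and rows downward; lengths in m; the calibration is good to about 2 mm. A picture is of the moment at which its call begins. There is no depth.
- ctrl.close_job(): hands the job in, once; it reports no verdict.
The state is a dict: "time": time; "joint_positions": joint angles; "qd": joint speeds; "joint_torque": joint torques, N m; "position": TCP position; "tool_rot": TCP orientation; "ft_force": force on the tool from outside, world axes, zero at the start; "torque": the same for the moment, N m; "grip_width": opening from 0.0 (shut) to 1.0 (fully open).
Only numpy, scipy, OpenCV 4.12 (cv2) and the standard library are available. Lean on these libraries where they do the work, as an engineer would, in place of code of your own. Each camera call takes 0.05 s, during which the arm holds its last target.

TASK

Weigh down the foot of the bag pole: slide the C-shaped ballast block along the table, without lifting it, so that the stub rod passes in through its gap and the block sits fully home around the rod. Then press the rod's grey locking collar all the way down into the block, so that it cannot slip off again. Leave the other things on the table where they are.

Things in the scene. Friction and masses are not known exactly. Their poses are not given: they have to be found in the camera images.
- stand: Fixed foot of a two-piece bag pole: an upright steel stub rod, 20 mm in diameter, 134 mm tall, on a round foot plate 1 mm thin and 120 mm across (the plate does not hinder sliding). Origin: on the rod's axis at table height; z up. Its y axis points to the side on which the collar's tab sticks out; the ballast starts on the opposite (-y) side, 180 to 230 mm from the rod.
- ballast: Loose white plastic block, 0.6 to 0.9 kg, lying flat: a C seen from above, 140 mm long, 116 mm wide, 30 mm high. Origin: centre of its bore, on the underside (table height). Its x axis points out through the gap, z up. The gap faces the rod only roughly at the start, up to about 35 degrees off; the block may end up at any yaw.
- ballast_back (a point): Middle of the ballast's back, 90 mm behind the bore's centre, half-way up: a flat upright face 116 mm wide, good to push on with two spread fingertips. Axes as the ballast's.
- ballast_mouth (a point): Middle of the mouth of the ballast's gap, 50 mm ahead of the bore's centre, half-way up. The gap is 28 mm wide, its mouth rounded wider (72 mm between the tips). In the lower 14 mm the slot ends 11 mm behind the bore's centre: pushed fully home the rod stops there, its axis about 1 mm from the bore's centre. Above, the bore is 42 mm wide and takes the collar's plug.
- collar (a joint): Grey locking collar on the rod, in m: 0 fully up, 0.045 fully down (end stop); starts at 0 to 0.012. Stays where it is left; about 3 N of friction. At 0 its flange (52 mm wide) is 76 mm above the table and the tip of its tapered plug (36 mm wide, 26 at the tip, 14 long) 62 mm. The plug enters the bore if that is centred within about 7 mm of the rod; fully down the flange is 1 mm above the ballast.
- tab_top (a point): Centre of the top face of the collar's round thumb pad, 32 mm across, on an arm 78 mm out from the rod's axis along the stand's +y; moves with the collar, 91 mm above the table at collar 0 and 46 mm when fully down. Press here straight down.
- bottle: Bystander: bottle with red cap, 64 mm in diameter, 190 mm high; origin under its centre.
- ring_weight: Bystander: closed white ring weight without a gap, 116 mm across, 30 mm high; origin under its centre. Not the ballast.
- upper_pole: Bystander: the pole's upper part lying on the table beside the stand, 20 mm rod about 230 mm long along its y axis with a 100 mm T-bar at its +y end; 24 mm high; origin under its middle.
- glove_box: Bystander: white glove box 120 x 230 mm, 80 mm high; origin under its centre.

How it is judged:
On the way, in this order (a step that is already met when the one before it is completed fails the run):
1. the ballast sits around the rod (bore centre within 9 mm of the rod's axis), the collar still up (horizontal distance between ballast and stand below 0.009 m and value of joint collar below 0.025 m), for 0.2 s.
2. the collar is fully down (value of joint collar above 0.042 m), for 0.2 s.
At the end, for the whole second after the job is handed in: The collar is pressed down at least 42 of its 45 mm, the ballast lies flat and still on the table with its bore's centre within 7 mm of the rod's axis, nothing held (value of joint collar above 0.042 m and horizontal distance between ballast and stand below 0.007 m and height (world z) of ballast below 0.004 m and angle between ballast's own z axis and vertical below 0.04 rad and linear speed of ballast below 0.01 m/s); the robot touches nothing.
It fails at once if the ballast is lifted (more than 10 mm off the table or tilted over 0.2 rad) (height (world z) of ballast above 0.01 m or angle between ballast's own z axis and vertical above 0.2 rad).
It fails at once if a bystander is moved more than 30 mm (distance of any of bottle, ring_weight, upper_pole, glove_box from where it was at the start of the episode above 0.03 m).
It also fails if it takes over 67 s, if anything falls off the work surface, if the arm or the gripper's body presses on something with over 40 N, if the wrist force passes 120 N, or if a joint passes its speed limit or range.

## Working session

There is one attempt and no reset: what is moved stays moved. The work goes in short steps, Python scripts to look and compute and a tool call to move; the robot and the scene stay as the last step left them, time stands still between calls to the robot, and variables do not carry over. Pictures are saved under pics/ and viewed, and the job is handed in when it is done.

Besides the shell and the picture viewer there is one more tool, called as name(argument=value, ...) on one line, values as JSON. drive_tool: Moves the arm, as the interface text tells. Its arguments: {"type":"object","properties":{"rows":{"type":"array"},"grip_force":{"type":"number"}},"required":["rows"]}

```bash
mkdir -p pics; ls; cat > h.py <<'E'
import numpy as np, cv2
from bench import ctrl
def grab(tag,names=("scene","top","wrist")):
    d={}
    for n in names:
        g=ctrl.get_image(n); d[n]=g; cv2.imwrite(f"pics/{tag}_{n}.png",g["img"])
        np.savez(f"pics/{tag}_{n}.npz",**g)
    return d
def load(tag,n): return dict(np.load(f"pics/{tag}_{n}.npz"))
def ray(g,uv):
    K=g["camera_matrix"];k1=float(g["k1"])
    uv=np.atleast_2d(np.asarray(uv,float))
    D=np.array([k1,0,0,0,0.])
    p=cv2.undistortPoints(uv.reshape(-1,1,2),K,D,criteria=None) if False else cv2.undistortPointsIter(uv.reshape(-1,1,2),K,D,None,None,(3,50,1e-10))
    p=p.reshape(-1,2); d=np.c_[p,np.ones(len(p))]@g["R"]
    o=-g["R"].T@g["t"]
    return o,d
def onplane(g,uv,z):
    o,d=ray(g,uv); s=(z-o[2])/d[:,2]; return o+s[:,None]*d
def proj(g,X):
    r,_=cv2.Rodrigues(g["R"]); 
    return cv2.projectPoints(np.atleast_2d(np.asarray(X,float)).reshape(-1,1,3),r,np.asarray(g["t"],float),g["camera_matrix"],np.array([float(g["k1"]),0,0,0,0]))[0].reshape(-1,2)
E
python3 - <<'E'
from h import *
d=grab("a")
for n in d: print(n,d[n]["k1"],-d[n]["R"].T@d[n]["t"])
s=ctrl.get_state(); print(s)
E
```

```text
pics
scene -0.05303433070930125 [0.95849362 0.58225262 0.76582335]
top 0.009637285214225254 [ 0.34445235 -0.01608199  1.19133888]
wrist -0.041358509410517524 [0.14214793 0.63924695 0.3843369 ]
{'time': 0.15, 'joint_positions': array([-1.20990114,  0.32166687, -0.07004908,  1.45139732,  0.02263329,
        1.37078596, -0.05693655]), 'qd': array([-2.11548933e-03, -2.56525757e-03, -9.31005865e-04, -3.79959994e-03,
       -9.22731396e-05, -1.41125282e-03,  1.16961299e-03]), 'joint_torque': array([ 8.49680305e-06, -4.91796076e+01, -4.04498521e-01, -3.12874818e+01,
       -6.39815046e-02,  4.06169740e-02,  1.18919957e-04]), 'position': array([0.22086575, 0.6109063 , 0.235702  ]), 'tool_rot': array([ 2.57065325e+00,  1.80426827e+00, -1.76846643e-03]), 'ft_force': array([ 0.40522406, -0.58866203,  0.60363575]), 'torque': array([-0.0402423 , -0.00953426,  0.05830318]), 'grip_width': 1.0025137927056682}
```

View pics/a_scene.png

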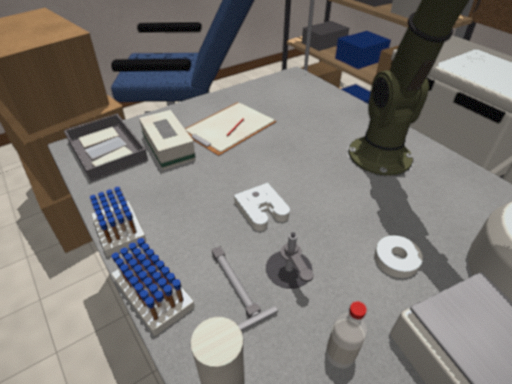

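View pics/a_top.png

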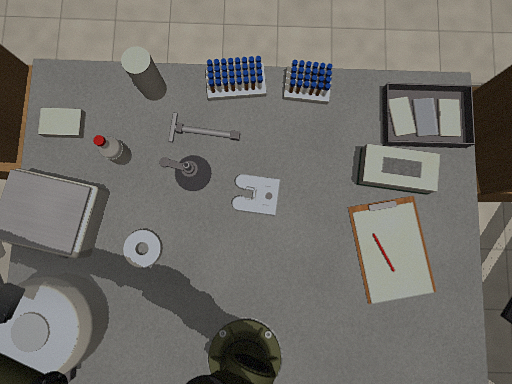

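View pics/a_wrist.png

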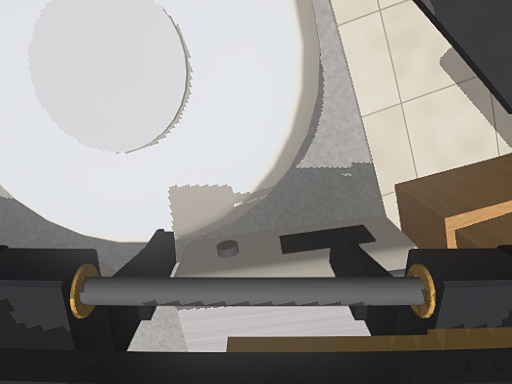

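Top view: the ballast (white C) is near (256,195) with its gap to the left. The stand is at (188,172) with its tab going left to (166,163). The ring is at (143,247), the bottle at (110,147) and the pole at (205,130). Next I measure.

```bash
python3 - <<'E'
from h import *
g=load("a","top"); s=load("a","scene")
im=g["img"]
c=cv2.resize(im[110:230,140:300],None,fx=5,fy=5,interpolation=cv2.INTER_CUBIC); cv2.imwrite("pics/a_tc.png",c)
c=cv2.resize(s["img"][170:330,200:330],None,fx=4.5,fy=3.7,interpolation=cv2.INTER_CUBIC)
c=cv2.resize(s["img"][170:320,210:340],None,fx=4,fy=4,interpolation=cv2.INTER_CUBIC); cv2.imwrite("pics/a_sc.png",c)
# ballast
hsv=cv2.cvtColor(im,cv2.COLOR_BGR2HSV)
m=((hsv[...,2]>175)).astype(np.uint8); m[:170]=0;m[222:]=0;m[:,:225]=0;m[:,290:]=0
cs,_=cv2.findContours(m,cv2.RETR_EXTERNAL,cv2.CHAIN_APPROX_NONE)
k=max(cs,key=cv2.contourArea).reshape(-1,2)
P=onplane(g,k,0.03)[:,:2]
print(len(k),cv2.minAreaRect((P*1000).astype(np.float32)))
print(cv2.boxPoints(cv2.minAreaRect((P*1000).astype(np.float32))))
E
```

```text
47 ((448.5922546386719, 6.9783477783203125), (73.93512725830078, 5.280715465545654), 82.6060562133789)
[[441.21646  -29.342033]
 [446.45328  -30.021614]
 [455.96805   43.29873 ]
 [450.73123   43.97831 ]]
```

View pics/a_tc.png

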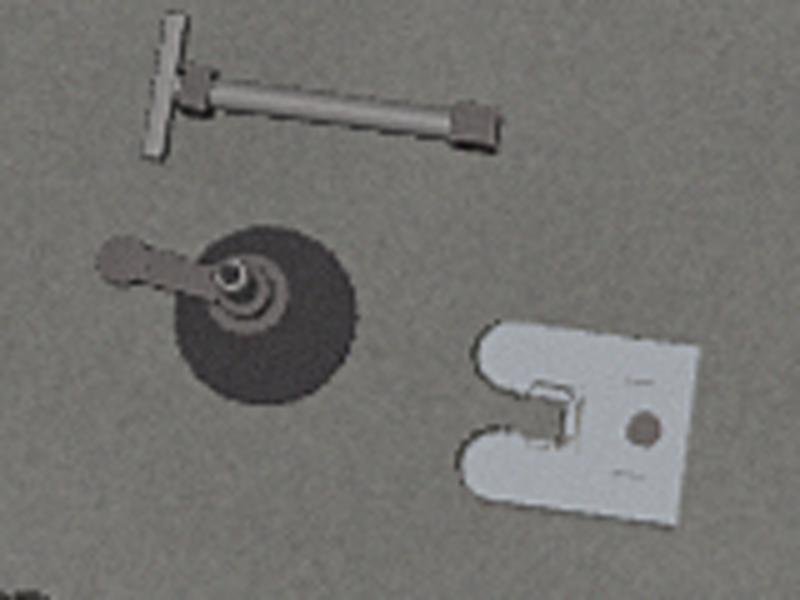

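View pics/a_sc.png

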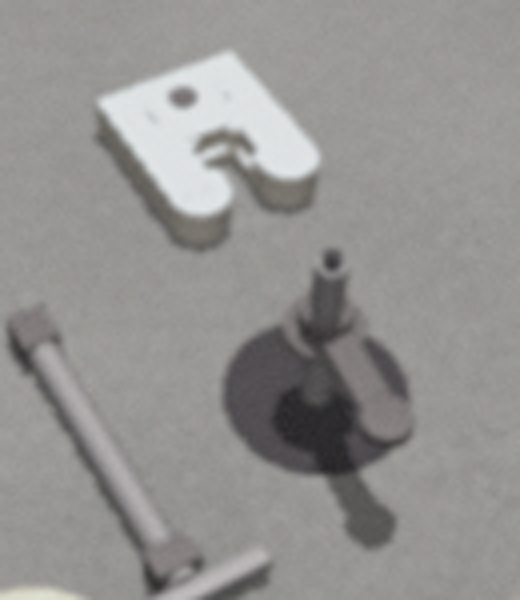

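```bash
cat > m.py <<'E'
from h import *
def ballast(g,center,r=70,thr=135):
    im=g["img"]; v=im.min(axis=2)
    u0,v0=center; m=np.zeros(v.shape,np.uint8)
    win=np.zeros_like(m); cv2.circle(win,(int(u0),int(v0)),r,1,-1)
    m=((v>thr)&(win>0)).astype(np.uint8)
    cs,_=cv2.findContours(m,cv2.RETR_EXTERNAL,cv2.CHAIN_APPROX_NONE)
    return max(cs,key=cv2.contourArea).reshape(-1,2)
def disk(g,box,thr=75):
    x0,y0,x1,y1=box
    m=np.zeros(g["img"].shape[:2],np.uint8); v=g["img"].max(axis=2)
    m[y0:y1,x0:x1]=(v[y0:y1,x0:x1]<thr)
    cs,_=cv2.findContours(m,cv2.RETR_EXTERNAL,cv2.CHAIN_APPROX_NONE)
    return max(cs,key=cv2.contourArea).reshape(-1,2)
E
python3 - <<'E'
from m import *
g=load("a","top"); s=load("a","scene")
for n,G,c in (("top",g,(256,195)),("scene",s,(263,205))):
    k=ballast(G,c,45)
    P=(onplane(G,k,0.03)[:,:2]*1000).astype(np.float32)
    R=cv2.minAreaRect(P); print(n,len(k),R,cv2.boxPoints(R).round(0).tolist())
k=disk(g,(165,145,225,200)); 
h=cv2.convexHull(k).reshape(-1,2)
P=onplane(g,k,0.001)[:,:2]
# circle fit over right-low arc
for it in range(6):
    A=np.c_[2*P,np.ones(len(P))]; x=np.linalg.lstsq(A,(P**2).sum(1),rcond=None)[0]
    r=np.sqrt(x[2]+x[:2]@x[:2]); e=abs(np.linalg.norm(P-x[:2],axis=1)-r); print(len(P),x[:2],r,e.max())
    P=P[e<max(0.003,np.quantile(e,.85))]
# rod top, tab in both views: crop zoom coords
print("rod top(top)",onplane(g,[(140+232/5,110+276/5)],0.134))
print("rod top(scene)",onplane(s,[(210+331/4,170+262/4)],0.134))
for z in (0.079,0.085,0.091): print("tab",z,onplane(g,[(140+124/5,110+260/5)],z),onplane(s,[(210+388/4,170+418/4)],z))
for nm,p,z in (("bottlecap",(99.5,140.5),.19),("ring",(143,247),.03),("poleL",(175,127),.012),("poleR",(238,135),.012),("gbox c1",(100,183),.08),("gbox c2",(85,252),.08)):
    print(nm,onplane(g,[p],z).round(3))
E
```

```text
top 179 ((499.5240478515625, -21.123733520507812), (138.5224609375, 114.7257080078125), 84.14570617675781) [[435.0, -84.0], [550.0, -96.0], [564.0, 42.0], [450.0, 54.0]]
scene 262 ((489.49371337890625, -30.06732177734375), (375.76702880859375, 260.3309631347656), 53.01984405517578) [[272.0, -102.0], [480.0, -258.0], [706.0, 42.0], [499.0, 198.0]]
156 [0.56560012 0.18580487] 0.05097214953662746 0.044384663907875044
132 [0.56461072 0.18491213] 0.05493575326246795 0.019591506452093198
112 [0.56593188 0.18623891] 0.05683160225849623 0.011563571741169405
95 [0.56715139 0.18725275] 0.057848106927723 0.004599362704730485
93 [0.56724471 0.18742311] 0.05795560254520092 0.0024370716636808246
93 [0.56724471 0.18742311] 0.05795560254520092 0.0024370716636808246
rod top(top) [[0.56408583 0.18414427 0.134     ]]
rod top(scene) [[0.57111714 0.19190257 0.134     ]]
tab 0.079 [[0.58351974 0.26118368 0.079     ]] [[0.58482641 0.26547652 0.079     ]]
tab 0.085 [[0.5822302 0.2596881 0.085    ]] [[0.58809072 0.26824384 0.085     ]]
tab 0.091 [[0.58094066 0.25819252 0.091     ]] [[0.59135503 0.27101115 0.091     ]]
bottlecap [[0.615 0.417 0.19 ]]
ring [[0.323 0.324 0.03 ]]
poleL [[0.717 0.252 0.012]]
poleR [[0.696 0.043 0.012]]
gbox c1 [[0.512 0.452 0.08 ]]
gbox c2 [[0.305 0.479 0.08 ]]
```

```bash
cat > p.py <<'E'
from h import *
from scipy.spatial.transform import Rotation as Ro
def plan(T,base=None):
    """T: list of (x,y,z,heading_deg of -tool y)"""
    s=ctrl.get_state(); p=s["position"] if base is None else np.array(base[:3]); R=Ro.from_rotvec(s["tool_rot"]).as_matrix()
    h=np.degrees(np.arctan2(-R[1,1],-R[0,1])); 
    if base is not None: h=base[3]
    print("now",p.round(4),"head",round(h,2),"t",s["time"],"F",s["ft_force"].round(2),"w",s["grip_width"],"tilt",R[2,:].round(4))
    for t in T:
        d=R.T@(np.array(t[:3])-p)/0.3; sp=-((t[3]-h+180)%360-180)/180
        print(d.round(4).tolist(),round(sp,4))
E
python3 - <<'E'
from p import *
plan([(0.22,0.61,0.27,160),(.4888,-.1255,.2,84.1),(.4888,-.1255,.07,84.1),(.4888,-.1255,.024,84.1)])
E
```

```text
now [0.2209 0.6109 0.2357] head 160.13 t 0.15 F [ 0.41 -0.59  0.6 ] w 1.0025137927056682 tilt [-1.5e-03  1.0e-04 -1.0e+00]
[-0.004, -0.0017, -0.1143] 0.0007
[-2.0048, 1.6743, 0.1222] 0.4224
[-2.0041, 1.6743, 0.5555] 0.4224
[-2.0039, 1.6742, 0.7088] 0.4224
```

drive_tool(rows=[[[0,0,-0.1,0,80],[-0.2,0.14,-0.1,0.04,80],[-0.4,0.3,-0.1,0.09,80],[-0.6,0.48,-0.1,0.13,80],[-0.8,0.66,-0.1,0.18,80],[-1.0,0.84,-0.1,0.22,80],[-1.0,0.84,-0.1,0.22,80]]])

```text
time: 1.02
position: [0.35, 0.2573, 0.2665]
tool_rot: [-3.031, -0.826, -0.001]
ft_force: [1.5, -0.7, -0.2]
grip_width: 0.689
```

```bash
python3 - <<'E'
from p import *
plan([(.4888,-.1255,.2,84.1),(.4888,-.1255,.07,84.1),(.4888,-.1255,.024,84.1)])
E
```

```text
now [0.35   0.2573 0.2665] head 120.47 t 1.025 F [ 1.48 -0.67 -0.23] w 0.6894905827372109 tilt [ 5.e-04 -2.e-04 -1.e+00]
[-0.2486, 1.3345, 0.2213] 0.2021
[-0.2488, 1.3346, 0.6546] 0.2021
[-0.2488, 1.3346, 0.8079] 0.2021
```

drive_tool(rows=[[[-0.04,0.2,0.04,0.04,80],[-0.08,0.4,0.08,0.08,80],[-0.12,0.6,0.12,0.12,80],[-0.16,0.8,0.16,0.16,80],[-0.2,1.0,0.2,0.2,80],[-0.2,1.0,0.2,0.2,80],[-0.2,1.0,0.2,0.2,80]]])

```text
time: 1.9
position: [0.45, -0.029, 0.2064]
tool_rot: [-3.138, 0.149, 0.001]
ft_force: [-0.6, 0.5, 0.1]
grip_width: 0.684
```

```bash
python3 - <<'E'
from p import *
plan([(.4888,-.1255,.2,84.1),(.4888,-.1255,.07,84.1),(.4888,-.1255,.024,84.1)])
grab("b",("scene","top"))
E
```

```text
now [ 0.45   -0.029   0.2064] head 84.54 t 1.9 F [-0.65  0.52  0.13] w 0.6841958341432341 tilt [-7.e-04 -5.e-04 -1.e+00]
[0.1594, 0.308, 0.0209] 0.0025
[0.1597, 0.3082, 0.4543] 0.0025
[0.1598, 0.3082, 0.6076] 0.0025
```

View pics/b_scene.png

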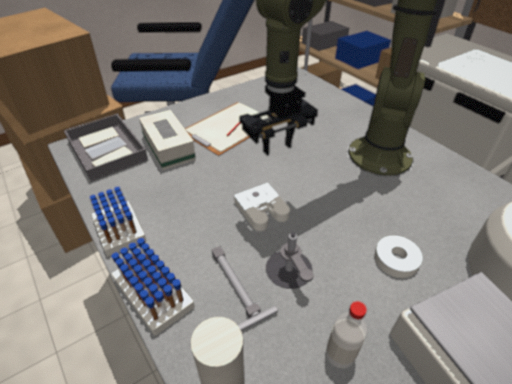

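The gripper is above the ballast and its fingers spread along the back edge. I'll move behind the block, then down.

drive_tool(rows=[[[0.08,0.15,0,0,80],[0.16,0.31,0,0,80],[0.16,0.31,0.2,0,80],[0.16,0.31,0.38,0,80],[0.16,0.31,0.5,0,80],[0.16,0.31,0.6,0,80],[0.16,0.31,0.6,0,80],[0.16,0.31,0.6,0,80]]])

```text
time: 3.0
position: [0.4903, -0.1259, 0.0277]
tool_rot: [-3.138, 0.147, -0.003]
ft_force: [0.5, 0.3, -0.2]
grip_width: 0.693
```

```bash
python3 - <<'E'
from p import *
plan([])
grab("c",("scene","top"))
E
```

```text
now [ 0.4903 -0.1259  0.0277] head 84.62 t 3.0 F [ 0.49  0.28 -0.17] w 0.693474057097273 tilt [ 1.6e-03 -4.0e-04 -1.0e+00]
```

View pics/c_scene.png

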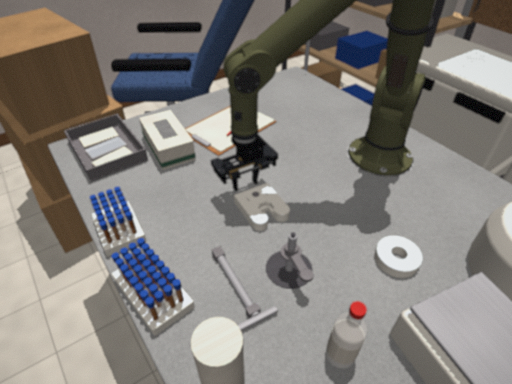

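View pics/c_top.png

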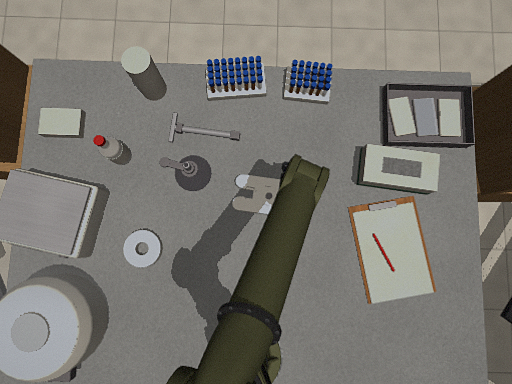

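```bash
cat > path.py <<'E'
from p import *
def back(s,b0,h0,R,th):
    h0=np.radians(h0);th=np.radians(th);L=R*th
    d=lambda a:np.array([np.cos(a),np.sin(a)])
    if s<=0: return b0+s*d(h0),h0
    a=min(s,L)/R; h=h0-a
    c=b0+R*np.array([np.sin(h0),-np.cos(h0)])
    p=c+R*np.array([-np.sin(h),np.cos(h)])
    return p+max(0,s-L)*d(h),h
E
python3 - <<'E'
from path import *
b0=np.array([.4924,-.0907]);rod=np.array([.5674,.1875])
T=[]
from scipy.optimize import brentq
def f(th):
    p,h=back(.5*np.radians(th),b0,84.1,.5,th); v=rod-p; return v[0]*np.sin(h)-v[1]*np.cos(h)
th=brentq(f,2,30);print(th)
pe,he=back(.5*np.radians(th),b0,84.1,.5,th); print("s home",.5*np.radians(th)+np.linalg.norm(rod-pe)-.089)
for s in [-.015,0]+list(np.arange(.015,.151,.015)):
    p,h=back(s,b0,84.1,.5,th); q=p-.0105*np.array([np.cos(h),np.sin(h)])
    T.append((q[0],q[1],.025,np.degrees(h)))
plan(T)
E
```

```text
11.022049686902433
s home 0.19957682902758486
now [ 0.4907 -0.1262  0.0282] head 84.59 t 3.1 F [-0.48 -0.24  0.99] w 0.6860865927064712 tilt [ 3.e-03 -7.e-04 -1.e+00]
[-0.0062, -0.0334, 0.0105] 0.0027
[-0.0058, -0.0834, 0.0106] 0.0027
[-0.0057, -0.1334, 0.0106] 0.0123
[-0.0041, -0.1834, 0.0106] 0.0218
[-0.0009, -0.2333, 0.0107] 0.0313
[0.0037, -0.2831, 0.0107] 0.0409
[0.0098, -0.3328, 0.0108] 0.0504
[0.0174, -0.3822, 0.0108] 0.06
[0.0268, -0.4313, 0.0109] 0.0639
[0.0368, -0.4803, 0.011] 0.0639
[0.0468, -0.5293, 0.011] 0.0639
[0.0567, -0.5783, 0.0111] 0.0639
```

drive_tool(rows=[[[-0.006,-0.033,0.015,0.003,80],[-0.006,-0.06,0.015,0.003,80],[-0.006,-0.083,0.015,0.003,80],[-0.006,-0.11,0.015,0.007,80],[-0.006,-0.133,0.015,0.012,80],[-0.005,-0.16,0.015,0.017,80],[-0.004,-0.183,0.015,0.022,80],[-0.001,-0.233,0.015,0.031,80],[0.004,-0.283,0.015,0.041,80],[0.01,-0.333,0.015,0.05,80],[0.017,-0.382,0.015,0.06,80],[0.017,-0.382,0.015,0.06,80],[0.017,-0.382,0.015,0.06,80]]])

```text
time: 4.72
position: [0.5051, -0.0123, 0.022]
tool_rot: [-3.109, 0.444, 0.0]
ft_force: [-0.3, -0.1, -0.9]
grip_width: 0.685
```

```bash
python3 - <<'E'
from p import *
plan([])
d=grab("d",("scene","top"))
cv2.imwrite("pics/d_sc.png",cv2.resize(d["scene"]["img"][130:320,190:350],None,fx=4,fy=3.15*1,interpolation=cv2.INTER_CUBIC) if 0 else cv2.resize(d["scene"]["img"][150:300,200:340],None,fx=4,fy=4,interpolation=cv2.INTER_CUBIC))
cv2.imwrite("pics/d_tc.png",cv2.resize(d["top"]["img"][110:230,150:300],None,fx=5,fy=5,interpolation=cv2.INTER_CUBIC))
E
```

```text
now [ 0.5051 -0.0123  0.022 ] head 73.76 t 4.725 F [-0.34 -0.14 -0.89] w 0.6848479319616715 tilt [-3.e-04 -8.e-04 -1.e+00]
```

View pics/d_sc.png

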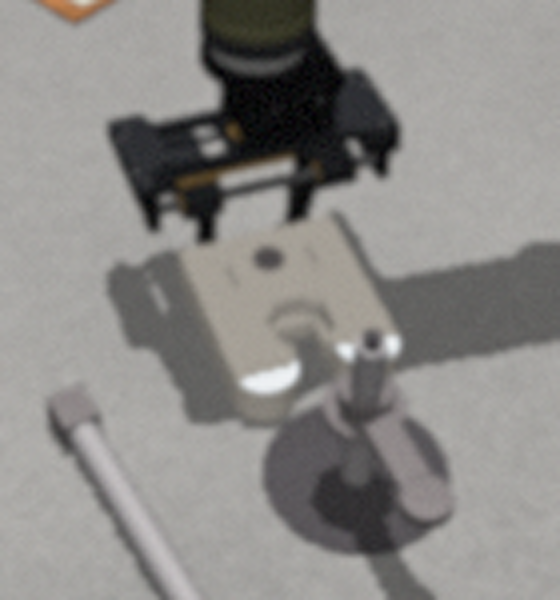

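View pics/d_tc.png

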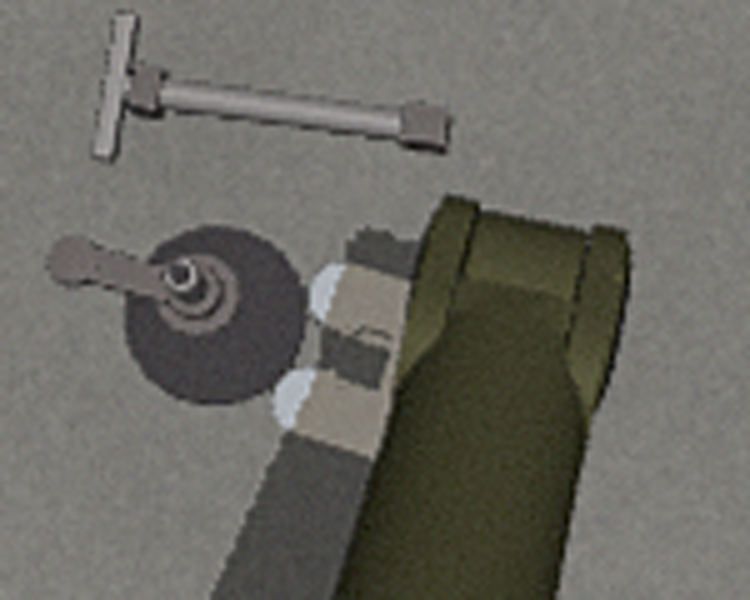

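```bash
python3 - <<'E'
from p import *
g=load("d","top");s=load("d","scene")
A=np.array([(345,262),(410,278),(290,430),(375,457),(309,297),(273,400)])/5+[150,110]
P=onplane(g,A,.03);print(P.round(4)[:,:2])
B=np.array([(180,250),(335,212),(237,380),(268,257)])/4+[200,150]
Q=onplane(s,B,.03);print(Q.round(4)[:,:2])
ang=lambda a,b:np.degrees(np.arctan2(*(b-a)[[1,0]]))
print(ang(P[1],P[0]),ang(P[3],P[2]),ang(P[5],P[4])+90,"scene left",ang(Q[0],Q[2]),"back",ang(Q[1],Q[0])+90, np.linalg.norm(Q[0]-Q[1]))
E
```

```text
[[0.598  0.0999]
 [0.5888 0.0577]
 [0.4881 0.1302]
 [0.4724 0.0757]
 [0.5744 0.122 ]
 [0.507  0.1419]]
[[ 0.5632 -0.0155]
 [ 0.4496  0.0172]
 [ 0.599   0.1026]
 [ 0.5165  0.0256]]
77.64512027003107 73.93343784338873 73.51658384349389 scene left 73.15710693173504 back 73.9400472466232 0.11820724971873749
```

```bash
python3 - <<'E'
from path import *
s0=ctrl.get_state()["position"]; b0=s0[:2]
T=[]
for s in np.arange(.01,.046,.01):
    p,h=back(s,b0,73.76,.7,2.2); T.append((p[0],p[1],.023,np.degrees(h)))
p,h=back(.045,b0,73.76,.7,2.2);T.append((p[0],p[1],.023,np.degrees(h)))
plan(T)
E
```

```text
now [ 0.5051 -0.0128  0.022 ] head 73.73 t 4.825 F [-0.02 -0.43  0.03] w 0.6866822789114229 tilt [-2.e-04 -6.e-04 -1.e+00]
[0.0002, -0.0333, -0.0033] 0.0044
[0.0009, -0.0667, -0.0032] 0.0089
[0.0021, -0.1, -0.0032] 0.0121
[0.0033, -0.1333, -0.0032] 0.0121
[0.004, -0.1499, -0.0032] 0.0121
```

drive_tool(rows=[[[0,-0.035,-0.002,0.005,80],[0.001,-0.067,-0.002,0.009,80],[0.002,-0.1,-0.002,0.012,80],[0.003,-0.133,-0.002,0.013,80],[0.004,-0.15,-0.002,0.013,80],[0.004,-0.15,-0.002,0.013,80],[0.004,-0.15,-0.002,0.013,80]]])

```text
time: 5.7
position: [0.5197, 0.0305, 0.0232]
tool_rot: [-3.099, 0.507, -0.002]
ft_force: [-0.8, -0.0, 0.3]
grip_width: 0.688
```

```bash
python3 - <<'E'
from p import *
plan([])
d=grab("e",("scene","top"))
cv2.imwrite("pics/e_sc.png",cv2.resize(d["scene"]["img"][150:300,200:340],None,fx=4,fy=4,interpolation=cv2.INTER_CUBIC))
cv2.imwrite("pics/e_tc.png",cv2.resize(d["top"]["img"][110:230,150:300],None,fx=5,fy=5,interpolation=cv2.INTER_CUBIC))
E
```

```text
now [0.5197 0.0305 0.0232] head 71.4 t 5.7 F [-0.79 -0.03  0.29] w 0.6880221531875045 tilt [ 0.0012 -0.0015 -1.    ]
```

View pics/e_sc.png

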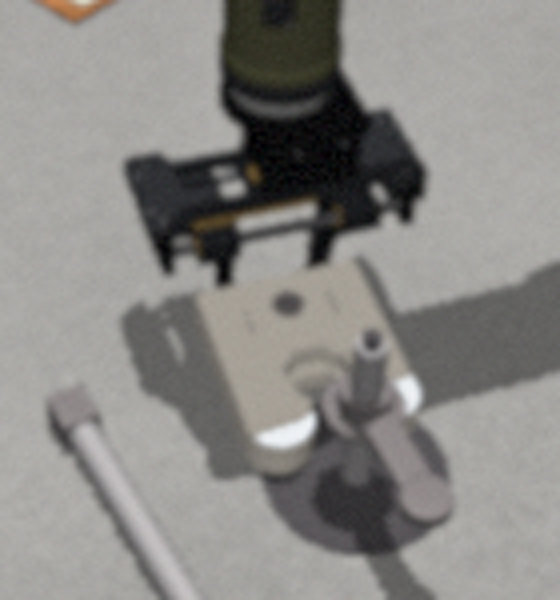

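View pics/e_tc.png

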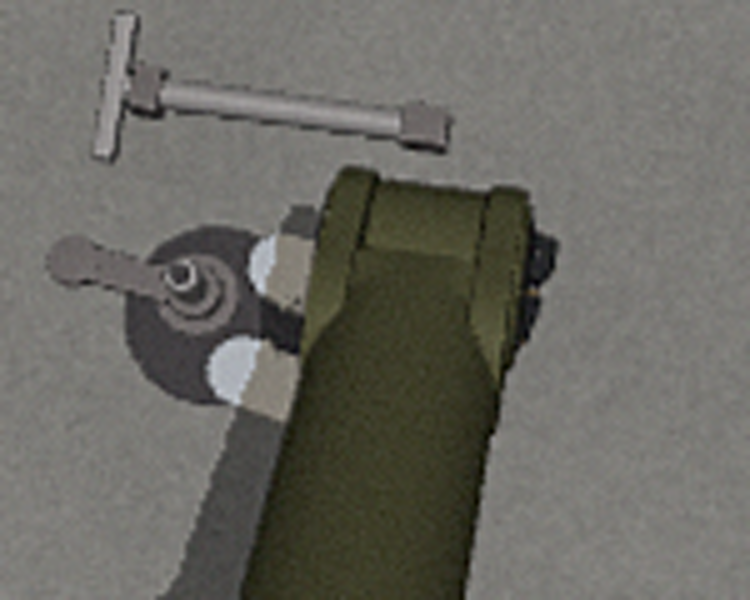

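```bash
python3 - <<'E'
from p import *
g=load("e","top");s=load("e","scene")
P=onplane(g,np.array([(249,268),(207,370)])/5+[150,110],.03)[:,:2]
Q=onplane(s,np.array([(200,298),(357,258),(250,435)])/4+[200,150],.03)[:,:2]
# dimple
D=onplane(s,np.array([(289,304)])/4+[200,150],.03)[:,:2]
D0=onplane(load("d","scene"),np.array([(268,257)])/4+[200,150],.03)[:,:2]
rod=np.array([.5674,.1877])
ang=lambda v:np.degrees(np.arctan2(v[1],v[0]))
print(P,Q,D,ang(P[0]-P[1])+90,ang(Q[0]-Q[1])+90,ang(Q[2]-Q[0]),np.linalg.norm(Q[0]-Q[1]))
for h in (71.4,72.4):
  d=np.array([np.cos(np.radians(h)),np.sin(np.radians(h))]); r=np.array([d[1],-d[0]])
  for nm,p in (("tips",P.mean(0)),("back",Q[:2].mean(0)),("dimple",D[0]),("tcp",ctrl.get_state()["position"][:2])):
    v=rod-p; print(h,nm,"ahead",(v@d).round(4),"right",(v@r).round(4))
E
```

```text
[[0.59222323 0.16124023]
 [0.52513976 0.18473697]] [[0.5777237  0.03009236]
 [0.46590845 0.0622858 ]
 [0.61809978 0.14296587]] [[0.5313432  0.06935581]] 70.69661814645298 73.93802696049342 70.31731712247806 0.11635750558475079
71.4 tips ahead 0.0167 right 0.0036
71.4 back ahead 0.1487 right -0.0019
71.4 dimple ahead 0.1237 right -0.0036
71.4 tcp ahead 0.1646 right -0.0048
72.4 tips ahead 0.0167 right 0.0039
72.4 back ahead 0.1487 right 0.0007
72.4 dimple ahead 0.1237 right -0.0014
72.4 tcp ahead 0.1646 right -0.0019
```

drive_tool(rows=[[[0,-0.04,0,0,80],[0,-0.08,0,0,80],[0,-0.115,0,0,80],[0,-0.145,0,0,80],[0,-0.165,0,0,80],[0,-0.18,0,0,80],[0,-0.18,0,0,80]]])

```text
time: 6.68
position: [0.5311, 0.0675, 0.0225]
tool_rot: [3.082, -0.51, -0.016]
ft_force: [-14.6, -27.0, 21.2]
grip_width: 0.687
```

```bash
python3 - <<'E'
from p import *
plan([])
d=grab("f",("scene",))
cv2.imwrite("pics/f_sc.png",cv2.resize(d["scene"]["img"][150:300,200:340],None,fx=4,fy=4,interpolation=cv2.INTER_CUBIC))
E
```

```text
now [0.5311 0.0675 0.0225] head 71.2 t 6.675 F [-14.65 -26.99  21.22] w 0.6873314103540829 tilt [-0.0073  0.0192 -0.9998]
```

View pics/f_sc.png

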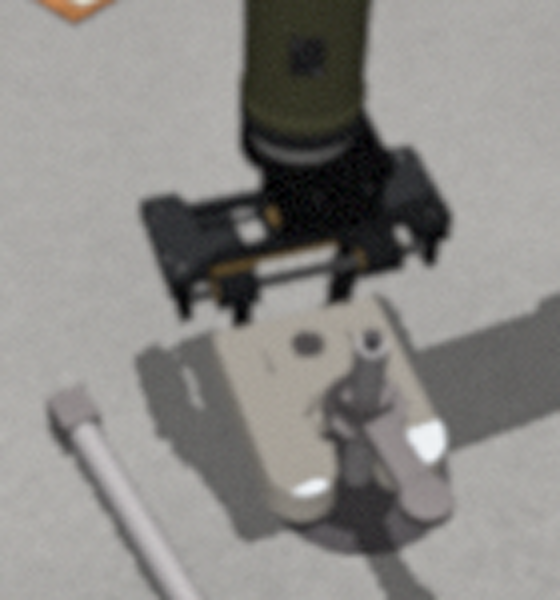

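```bash
python3 - <<'E'
from p import *
d=grab("f",("wrist","top"))
cv2.imwrite("pics/f_tc.png",cv2.resize(d["top"]["img"][110:230,150:300],None,fx=5,fy=5,interpolation=cv2.INTER_CUBIC))
plan([]); print(ctrl.get_state()["torque"])
E
```

```text
now [0.5311 0.0675 0.0225] head 71.19 t 6.825 F [-14.27 -26.49  20.72] w 0.6873274600377663 tilt [-0.0072  0.0188 -0.9998]
[-5.54158414  3.93427191  1.1640717 ]
```

View pics/f_wrist.png

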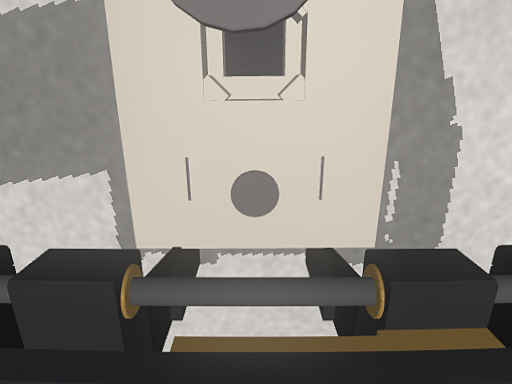

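View pics/f_tc.png

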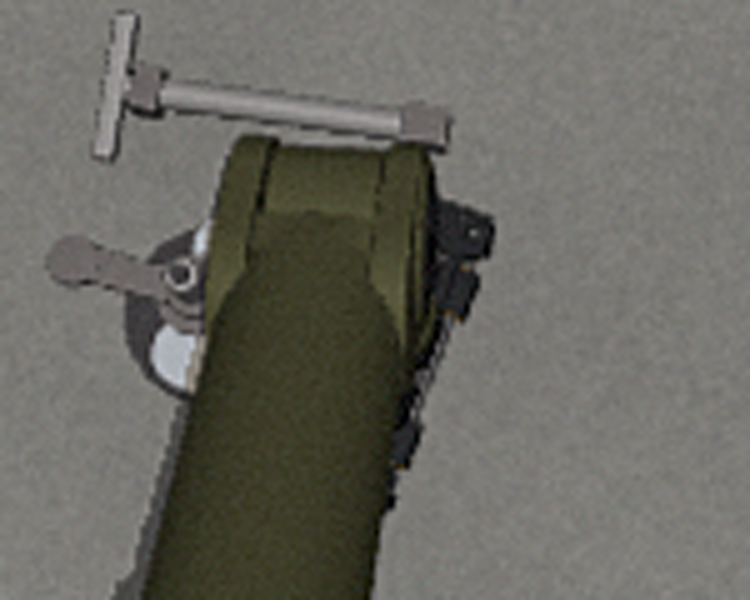

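```bash
python3 - <<'E'
from p import *
w=load("f","wrist");s=load("f","scene")
pts={"backL":(134,248),"backR":(377,248),"slotL":(224,75),"slotR":(285,75),"boreL":(205,100),"boreR":(305,100),"dimple":(255,193)}
W={k:onplane(w,[v],.03 if k[:4]!="slot" else .014)[0,:2] for k,v in pts.items()}
h=np.radians(71.4)
u=W["backL"]-W["backR"]; print("heading",np.degrees(np.arctan2(u[1],u[0]))+90,"or",np.degrees(np.arctan2(-u[1],-u[0]))+90,np.linalg.norm(u))
bm=(W["backL"]+W["backR"])/2; d=np.array([np.cos(h),np.sin(h)]); r=np.array([d[1],-d[0]])
rod=np.array([.5674,.1877])
for k in W: print(k,W[k].round(4),"ahead of back",((W[k]-bm)@d).round(4),"right",((W[k]-bm)@r).round(4))
print("rod ahead",((rod-bm)@d).round(4),"right",((rod-bm)@r).round(4))
for z in (.062,.07,.076):
  F=onplane(w,[(240,30),(172,0),(308,0)],z)[:,:2]; print(z,((F-bm)@d).round(4),((F-bm)@r).round(4))
E
```

```text
heading 251.49320710246045 or 71.49320710246042 0.11907056773372558
backL [0.479  0.0953] ahead of back -0.0001 right -0.0595
backR [0.5919 0.0575] ahead of back 0.0001 right 0.0595
slotL [0.5474 0.1567] ahead of back 0.08 right -0.0143
slotR [0.5738 0.1478] ahead of back 0.0799 right 0.0136
boreL [0.5377 0.1491] ahead of back 0.0697 right -0.0211
boreR [0.5774 0.1357] ahead of back 0.0696 right 0.0208
dimple [0.5444 0.1034] ahead of back 0.0285 right -0.0001
rod ahead 0.1157 right -0.0052
0.062 [0.0918 0.1002 0.1   ] [-0.0047 -0.0249  0.0156]
0.07 [0.0906 0.0984 0.0982] [-0.0044 -0.0231  0.0144]
0.076 [0.0897 0.0971 0.0969] [-0.0041 -0.0217  0.0136]
```

drive_tool(rows=[[[0,0.03,0,0,80],[0,0.065,0,0,80],[0,0.065,0,-0.01,80],[0,0.06,0,-0.019,80],[0,0.05,0,-0.019,80],[0,0.04,0,-0.019,80],[0,0.03,0,-0.019,80],[0,0.03,0,-0.019,80]]])

```text
time: 7.82
position: [0.534, 0.0724, 0.0228]
tool_rot: [3.114, -0.415, 0.002]
ft_force: [1.8, -3.9, 1.1]
grip_width: 0.685
```

```bash
python3 - <<'E'
from p import *
plan([]); d=grab("g",("wrist",))
E
```

```text
now [0.534  0.0724 0.0228] head 74.82 t 7.825 F [ 1.76 -3.89  1.14] w 0.6846106477304215 tilt [ 1.4e-03  2.0e-04 -1.0e+00]
```

View pics/g_wrist.png

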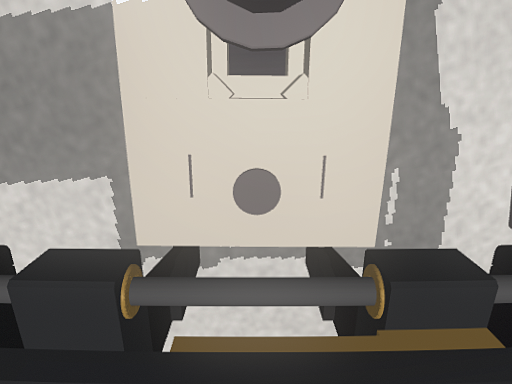

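```bash
cat > wr.py <<'E'
from p import *
def an(tag,bl,br,flanges,hd=None):
    w=load(tag,"wrist"); B=onplane(w,[bl,br],.03)[:,:2]; bm=B.mean(0); u=B[1]-B[0]
    h=np.arctan2(u[1],u[0])+np.pi/2; d=np.array([np.cos(h),np.sin(h)]); r=np.array([d[1],-d[0]])
    print("heading",np.degrees(h),"width",np.linalg.norm(u),"bm",bm,"bore",bm+.09*d)
    F=onplane(w,flanges,.072)[:,:2]; print("flange ahead",((F-bm)@d).round(4),"right",((F-bm)@r).round(4))
    rod=np.array([.5674,.1877]); print("rod",((rod-bm)@d).round(4),((rod-bm)@r).round(4))
E
python3 - <<'E'
from wr import *
an("g",(135,247),(377,247),[(265,50),(186,0),(344,0)])
E
```

```text
heading 74.85709838766806 width 0.11889261644030173 bm [0.53825041 0.08158016] bore [0.56176087 0.16845512]
flange ahead [0.0843 0.0973 0.0975] right [ 0.0016 -0.0204  0.0234]
rod 0.11 0.0004
```

drive_tool(rows=[[[0,-0.015,0,0,80],[0,-0.03,0,0,80],[0,-0.045,0,0,80],[0,-0.058,0,0,80],[0,-0.065,0,0,80],[0,-0.065,0,0,80]]])

```text
time: 8.62
position: [0.538, 0.0907, 0.0227]
tool_rot: [3.113, -0.415, -0.002]
ft_force: [-2.3, -6.1, 3.2]
grip_width: 0.683
```

```bash
python3 - <<'E'
from p import *
plan([]); d=grab("h",("wrist",))
E
```

```text
now [0.538  0.0907 0.0227] head 74.83 t 8.625 F [-2.31 -6.06  3.19] w 0.6834201475513226 tilt [-9.0e-04  1.1e-03 -1.0e+00]
```

View pics/h_wrist.png

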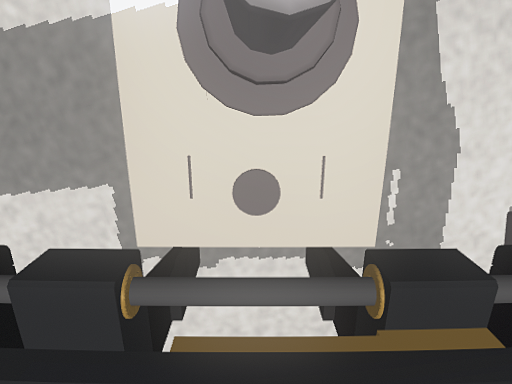

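drive_tool(rows=[[[0,-0.006,0,0,80],[0,-0.012,0,0,80],[0,-0.016,0,0,80],[0,-0.016,0,0,80]]])

```text
time: 9.18
position: [0.5385, 0.0927, 0.0227]
tool_rot: [3.11, -0.416, -0.004]
ft_force: [-3.9, -9.8, 7.0]
grip_width: 0.686
```

```bash
python3 - <<'E'
from wr import *
plan([]); d=grab("i",("wrist",))
E
```

```text
now [0.5385 0.0927 0.0227] head 74.76 t 9.175 F [-3.87 -9.82  7.04] w 0.6855022594084712 tilt [-0.002   0.0044 -1.    ]
```

View pics/i_wrist.png

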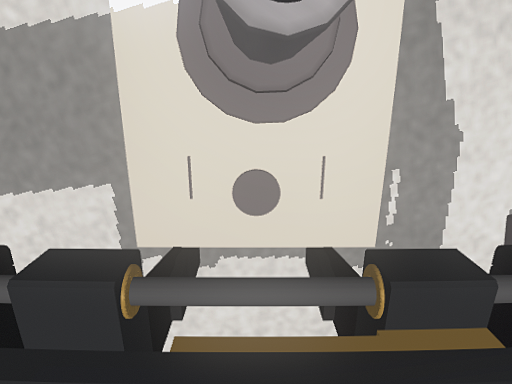

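```bash
python3 - <<'E'
from wr import *
an("h",(136,246),(376,246),[(267,115),(177,15),(358,15)])
an("i",(136,246),(376,246),[(267,122),(177,20),(358,20)])
E
```

```text
heading 74.93341789296166 width 0.11769796194727253 bm [0.54232486 0.10052926] bore [0.56571958 0.18743546]
flange ahead [0.0655 0.093  0.0931] right [ 0.0027 -0.0228  0.0278]
rod 0.0907 0.0016
heading 74.90627519145568 width 0.11763144726125173 bm [0.54283261 0.10255467] bore [0.5662685  0.18944978]
flange ahead [0.0635 0.0918 0.0918] right [ 0.0028 -0.0227  0.0279]
rod 0.0886 0.0015
```

drive_tool(rows=[[[0,-0.008,0,0,80],[0,-0.012,0,0,80],[0,-0.012,0,0,80]]])

```text
time: 9.6
position: [0.5385, 0.0928, 0.0227]
tool_rot: [3.106, -0.417, -0.007]
ft_force: [-6.3, -16.2, 11.7]
grip_width: 0.681
```

drive_tool(rows=[[[0,0.05,0,0,80],[0,0.12,0,0,80],[0,0.18,-0.05,0,120],[0,0.18,-0.2,0,255],[0,0.18,-0.4,0,255],[0,0.18,-0.6,0,255],[0,0.18,-0.6,0,255]]])

```text
time: 10.48
position: [0.5297, 0.0471, 0.2088]
tool_rot: [-3.108, 0.415, -0.015]
ft_force: [-0.6, 0.4, -0.7]
grip_width: 0.201
```

```bash
python3 - <<'E'
from p import *
plan([]); d=grab("j",("scene","top","wrist"))
cv2.imwrite("pics/j_sc.png",cv2.resize(d["scene"]["img"][180:320,220:350],None,fx=4,fy=4,interpolation=cv2.INTER_CUBIC))
E
```

```text
now [0.5297 0.0471 0.2088] head 74.78 t 10.475 F [-0.64  0.38 -0.75] w 0.20072041785966394 tilt [ 0.0088 -0.0074 -0.9999]
```

View pics/j_sc.png

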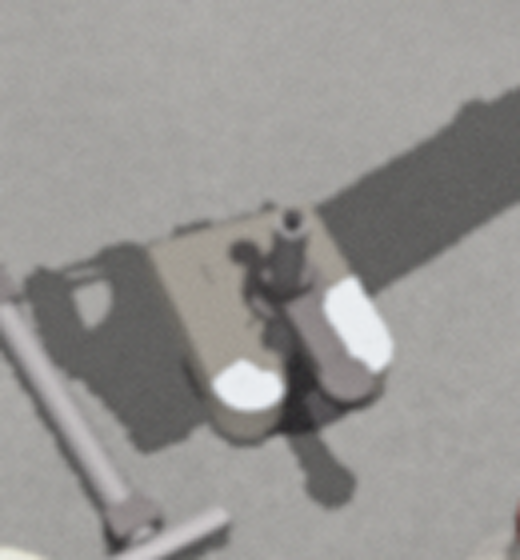

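View pics/j_wrist.png

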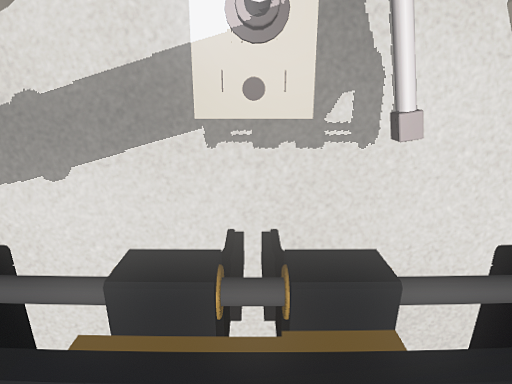

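View pics/j_top.png

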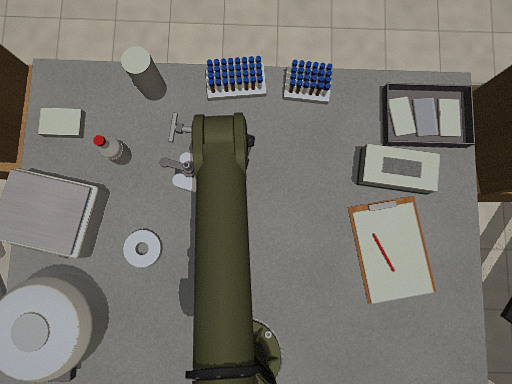

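```bash
python3 - <<'E'
from p import *
from scipy.optimize import least_squares
a=load("a","top"); b=load("a","scene")
c=cv2.resize(a["img"][140:185,150:215],None,fx=12,fy=12,interpolation=cv2.INTER_CUBIC)
def tri(pt,ps):
    f=lambda X:np.r_[proj(a,X)[0]-pt,proj(b,X)[0]-ps]
    r=least_squares(f,[.58,.25,.08]); return r.x,r.fun
print("tab",tri((140+122/5,110+260/5),(210+388/4,170+416/4)))
print("rod",tri((140+232/5,110+276/5),(210+331/4,170+260/4)))
j=load("j","scene"); print("tab j",onplane(j,np.array([(350,378)])/4+[220,180],.08), onplane(a,[(164.4,162)],.083),onplane(a,[(164.4,162)],.091))
plan([(.582,.262,.2,77),(.582,.262,.12,77),(.582,.262,.06,77)])
E
```

```text
tab (array([0.5833077 , 0.2633833 , 0.07729503]), array([-0.19028419,  0.16676815, -0.18439925, -0.02193187]))
rod (array([0.56550183, 0.18580933, 0.12622721]), array([-0.06938075,  0.06420287, -0.07350108, -0.00991777]))
tab j [[0.58445085 0.26659064 0.08      ]] [[0.58262278 0.26140451 0.083     ]] [[0.58090367 0.25940161 0.091     ]]
now [0.5258 0.0471 0.2025] head 74.81 t 10.625 F [-1.49 -0.31 -0.45] w 0.0697710856184813 tilt [-7.e-04 -8.e-04 -1.e+00]
[-0.0071, -0.7402, 0.009] -0.0122
[-0.0069, -0.74, 0.2756] -0.0122
[-0.0068, -0.7398, 0.4756] -0.0122
```

drive_tool(rows=[[[0,-0.13,0,0,255],[0,-0.28,0,-0.012,255],[0,-0.43,0,-0.012,255],[0,-0.58,0,-0.012,255],[0,-0.7,0,-0.012,255],[0,-0.743,0,-0.012,255],[0,-0.743,0.1,-0.012,255],[0,-0.743,0.2,-0.012,255],[0,-0.743,0.25,-0.012,255],[0,-0.743,0.25,-0.012,255]]])

```text
time: 11.88
position: [0.5841, 0.2611, 0.1265]
tool_rot: [3.119, -0.358, -0.003]
ft_force: [0.8, 0.3, 1.0]
grip_width: 0.004
```

```bash
python3 - <<'E'
from p import *
plan([(.584,.263,.12,77),(.584,.263,.06,77)]); d=grab("k",("scene","wrist"))
cv2.imwrite("pics/k_sc.png",cv2.resize(d["scene"]["img"][130:330,200:400],None,fx=3,fy=3,interpolation=cv2.INTER_CUBIC))
E
```

```text
now [0.5841 0.2611 0.1265] head 76.9 t 11.875 F [0.77 0.27 0.97] w 0.0037224030553558293 tilt [-0.0018  0.0021 -1.    ]
[-0.0018, -0.0061, 0.0215] -0.0006
[-0.0015, -0.0065, 0.2215] -0.0006
```

View pics/k_sc.png

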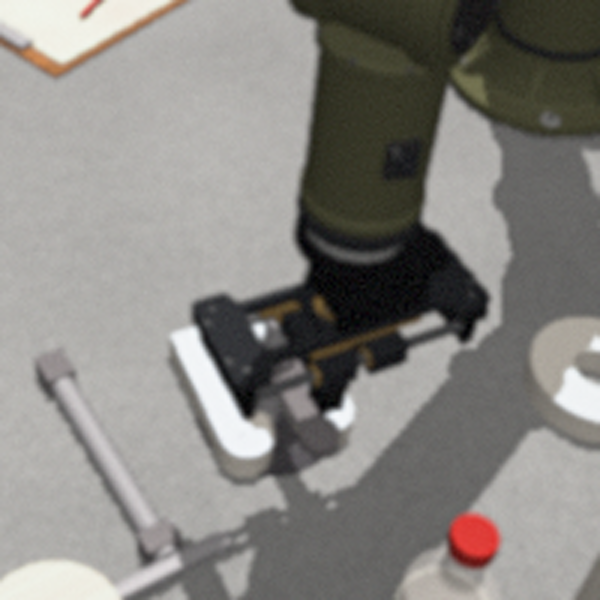

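View pics/k_wrist.png

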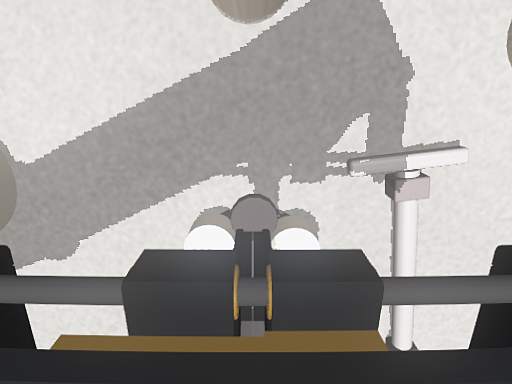

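```bash
python3 - <<'E'
from p import *
w=load("k","wrist"); p=ctrl.get_state()["position"]
for z in (.079,.085,.091):
    F=onplane(w,[(254,195),(231,214),(277,214)],z)[:,:2]
    h=np.radians(76.9); d=np.array([np.cos(h),np.sin(h)])
    print(z,"centre by edge",F[0]-.016*d,"mid",F[1:].mean(0),"width",np.linalg.norm(F[1]-F[2]))
E
```

```text
0.079 centre by edge [0.58639986 0.26401568] mid [0.58709077 0.26677871] width 0.030268745514965275
0.085 centre by edge [0.58680812 0.26593237] mid [0.5875882  0.26908483] width 0.029349312150516484
0.091 centre by edge [0.58721637 0.26784906] mid [0.58808562 0.27139095] width 0.028429878786067814
```

drive_tool(rows=[[[0,-0.017,0.03,0,255],[0,-0.017,0.06,0,255],[0,-0.017,0.09,0,255],[0,-0.017,0.11,0,255],[0,-0.017,0.13,0,255],[0,-0.017,0.145,0,255],[0,-0.017,0.145,0,255]]])

```text
time: 12.85
position: [0.5861, 0.2674, 0.0838]
tool_rot: [3.121, -0.356, 0.0]
ft_force: [-0.2, -0.2, -0.7]
grip_width: 0.004
```

```bash
python3 - <<'E'
from p import *
plan([]); d=grab("l",("scene","wrist"))
cv2.imwrite("pics/l_sc.png",cv2.resize(d["scene"]["img"][130:330,200:400],None,fx=3,fy=3,interpolation=cv2.INTER_CUBIC))
E
```

```text
now [0.5861 0.2674 0.0838] head 76.97 t 12.85 F [-0.19 -0.22 -0.74] w 0.0039946053380964875 tilt [ 3.e-04  0.e+00 -1.e+00]
```

View pics/l_sc.png

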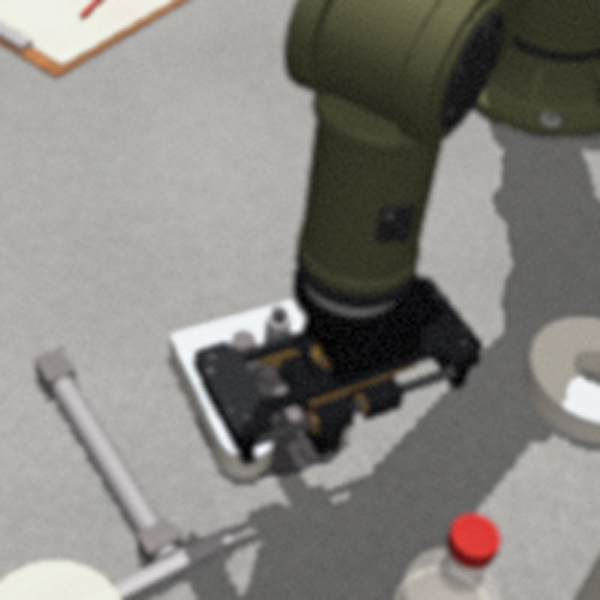

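View pics/l_wrist.png

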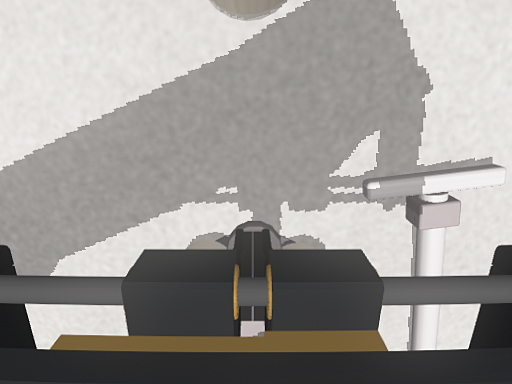

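The pad's far edge (254,221) shows just beyond the fingertips (254,232), so the fingers are on the pad. I'll keep pressing.

drive_tool(rows=[[[0,0,0.015,0,255],[0,0,0.03,0,255],[0,0,0.045,0,255],[0,0,0.06,0,255],[0,0,0.07,0,255],[0,0,0.08,0,255],[0,0,0.08,0,255],[0,0,0.08,0,255]]])

```text
time: 13.95
position: [0.5862, 0.2675, 0.0604]
tool_rot: [-3.121, 0.356, -0.001]
ft_force: [1.0, -0.1, 3.6]
grip_width: 0.005
```

drive_tool(rows=[[[0,0,0.01,0,255],[0,0,0.02,0,255],[0,0,0.03,0,255],[0,0,0.03,0,255]]])

```text
time: 14.45
position: [0.5867, 0.2676, 0.059]
tool_rot: [-3.118, 0.357, 0.001]
ft_force: [-14.4, -5.3, 44.4]
grip_width: 0.004
```

End stop reached: tip at 45 mm height with 44 N (46 mm expected). I'll lift away and check.

drive_tool(rows=[[[0,0,-0.03,0,255],[0,0,-0.1,0,255],[0,0,-0.3,0,255],[0,0,-0.5,0,255],[0,-0.05,-0.6,0,255],[0,0.2,-0.6,0,255],[0,0.4,-0.6,0,255],[-0.15,0.6,-0.6,0,255],[-0.3,0.8,-0.6,0,255],[-0.3,1.0,-0.6,0,255],[-0.3,1.0,-0.6,0,255],[-0.3,1.0,-0.6,0,255]]])

```text
time: 15.95
position: [0.4298, -0.0063, 0.2313]
tool_rot: [-3.119, 0.362, 0.001]
ft_force: [-0.3, 1.0, -0.7]
grip_width: 0.007
```

```bash
python3 - <<'E'
from p import *
plan([]); d=grab("m",("scene","top","wrist"))
cv2.imwrite("pics/m_sc.png",cv2.resize(d["scene"]["img"][180:320,220:350],None,fx=4,fy=4,interpolation=cv2.INTER_CUBIC))
cv2.imwrite("pics/m_tc.png",cv2.resize(d["top"]["img"][110:230,130:280],None,fx=5,fy=5,interpolation=cv2.INTER_CUBIC))
E
```

```text
now [ 0.4298 -0.0063  0.2313] head 76.77 t 15.95 F [-0.33  0.99 -0.68] w 0.006957724632422588 tilt [-6.0e-04 -1.9e-03 -1.0e+00]
```

View pics/m_sc.png

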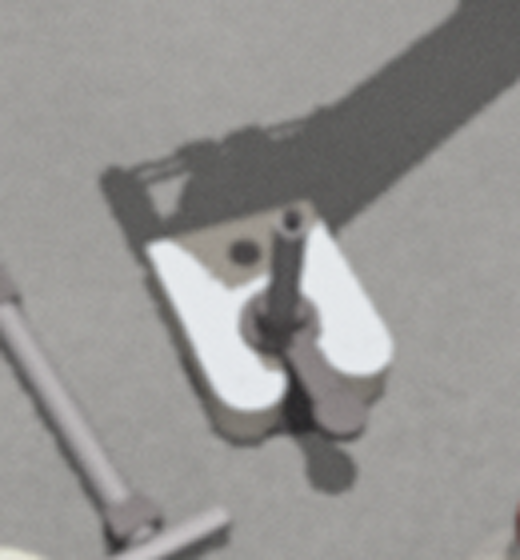

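View pics/m_tc.png

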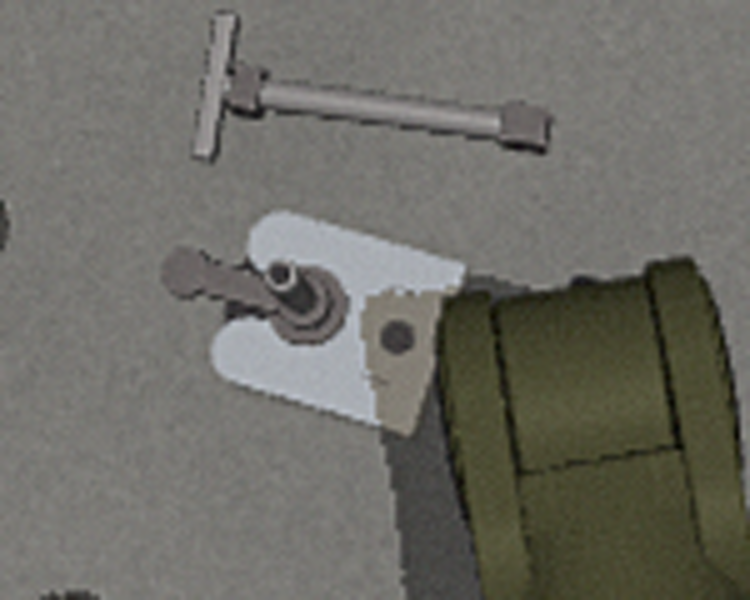

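View pics/m_scene.png

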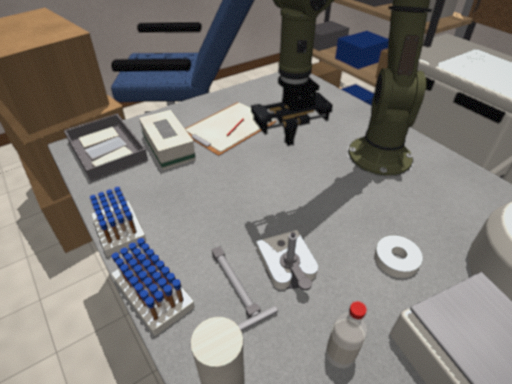

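```bash
python3 - <<'E'
from p import *
from scipy.optimize import least_squares
a=load("m","top"); b=load("m","scene")
r=least_squares(lambda X:np.r_[proj(a,X)[0]-[167.2,164.4],proj(b,X)[0]-[305,283]],[.58,.25,.08]);print("tab",r.x,r.fun)
# ballast from top: back corners, tips
B=onplane(a,np.array([(466,266),(408,434),(249,245),(211,352)])/5+[130,110],.03)[:,:2]
bm=B[:2].mean(0);u=B[0]-B[1];h=np.arctan2(u[1],u[0])+np.pi/2
print("width",np.linalg.norm(u),"bore",bm+.09*np.array([np.cos(h),np.sin(h)]),np.degrees(h),"flange",onplane(a,[(130+307/5,110+304/5)],.033))
E
```

```text
tab [0.58380552 0.26295106 0.04100824] [-0.11622388  0.10209897 -0.11261333 -0.01352982]
width 0.1146064884073694 bore [0.56633768 0.18880893] 73.54955815808937 flange [[0.56732739 0.18640035 0.033     ]]
```

```bash
python3 -c "
from bench import ctrl
print(ctrl.close_job())"
```

```text
the job is handed in; nothing more can be done
None
```

The ballast is home around the rod and the collar is pressed fully down. I handed the job in at about 16 s of the 67 s allowed; it reports no verdict.

**What I did:** I pushed the ballast along the table with two spread fingertips on its back. The rod caught on one side of the gap about 25 mm short, at roughly 37 N. I backed off, turned the block about 3°, and pushed it home. Then I pressed the collar down at its thumb pad with the closed fingers and moved the arm clear.

**Last checks:**
- **Ballast seated:** an extra push moved it only 0.1 mm. The last top view puts the bore centre about 2.6 mm from the collar flange's centre and about 1.5 mm from the rod axis I measured at the start; the limit is 7 mm.
- **Collar down:** it reached its end stop with the fingertips at 45 mm height and 44 N. Two-view triangulation put the pad lower, at 41 mm against the expected 46 mm. The same method had read 8 mm low on the rod top, so I relied on the end stop.
- **Bystanders:** none looks moved in the last pictures, though I checked this only by eye. The force reading with the arm clear was near zero.

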